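Pack the pen tray and clamp the kit box shut

TASK

Close up the white kit box: draw the wooden pen tray out from under the riser and lay it down in the cradle on the box's floor, put the box's own lid (the larger one) on so that it sits flush all round, then swing the clamp arm over and press it fully down onto the lid. Set the tray and lid down without dropping them, and leave the other things on the table where they are.

Things in the scene. Friction and masses are not known exactly. Their poses are not given: they have to be found in the camera images.
- box: White plastic kit box fixed to the table at the robot's left, open at the top, 116 mm (its x) by 186 mm (its y), rim 60 mm high, walls 5 mm, inner floor 6 mm above its underside. Origin: centre of its underside on the table, z up; its y roughly along the world's y. The clamp is hinged just outside its +y end
- cradle (a point): Point on the box's inner floor, over the box's origin. Four grey blocks (tops 34 mm above the table) fill the inner corners and leave a channel for the tray along the box's y, 48 mm wide and 176 mm long. Only in the middle 60 mm of that length is the full inner width of 106 mm free for fingers beside the tray
- tray: Open plywood pen tray, 166 mm (its x) by 40 mm (its y) by 28 mm high, about 0.25 kg, two pens fixed inside, balanced at its middle. Origin: centre of its underside, z up. Starts on the table under the riser, only its -x end sticking out 35 to 50 mm at the riser's front. Fits the box either way round; seated, its origin is at the cradle point, its x along the box's y
- lid: The box's own lid, white, the larger of two loose lids, about 0.2 kg: plate 116 mm (its x) by 186 mm (its y), 8 mm thick, top 22 mm up; below it a plug 14 mm deep (100 by 170 mm, 94 by 164 mm at the bottom) that goes inside the box's walls. Origin: centre of the plug's underside, z up. Starts plug down. Fits either way round; seated, its origin is 46 mm above the table
- lid_handle (a point): Centre of the lid's handle bar, 47 mm above the lid's underside: the bar is 60 mm long along the lid's y, 16 mm wide, 14 mm high (40 to 54 mm above the lid's underside), with a leg at either end and open beneath, 18 mm above the plate
- clamp (a joint): Angle in rad of the steel clamp arm on the box: 0 is lying level, pressed on top of the seated lid; positive is raised; about 1.57 is upright and more leans away from the box (starts 1.65 to 2.1). Stiff hinge that stays where it is left: about 0.15 N m to move, 2 to 3 N near the tip. Without the lid it would go below 0, to -0.35
- clamp_hinge (a point): The clamp's hinge axis, which runs along the box's x: 112 mm from the box's origin along the box's y, 75.5 mm above the table. Its steel bracket, 42 mm wide, stands 101 to 123 mm from the box's centre, up to 85 mm above the table
- clamp_tip (a point): End of the clamp arm, in the middle of its thickness, 68 mm from the hinge. The arm is straight, 24 mm wide and 14 mm thick; closed, it points from the hinge along the box's -y, its top 82.5 mm above the table
- riser: Fixed wooden display riser: top board 130 mm (its x) by 170 mm (its y), 46 mm clear beneath and 60 mm high at its top, with a 12 mm side wall at either y end, open at its -x front and its back. Origin: centre of its underside, z up. To the robot's right; its -x front looks towards the robot
- spare_lid: Bystander: a smaller white lid, 100 mm by 140 mm, of the same make, handle bar 40 mm long; 54 mm high. Does not belong to this box. The two lids lie one behind the other in the middle of the table, which is nearer varies
- spray_bottle: Bystander: clear bottle, 44 mm in diameter, 140 mm high, standing at the back of the riser's top. Origin: centre of its underside
- jar: Bystander: glass jar with a steel cap, 52 mm in diameter, 70 mm high, standing at the back of the riser's top. Origin: centre of its underside
- tape: Bystander: roll of paper tape lying flat, 84 mm in diameter, 22 mm high. Origin: centre of its underside
- pen_pot: Bystander: white pot 68 mm in diameter, 85 mm high, with pens sticking up to 145 mm. Origin: centre of its underside
- discs: Bystander: stack of wooden discs, one piece, 72 mm in diameter, 30 mm high. Origin: centre of its underside
- sanding_block: Bystander: cork block 100 by 60 by 35 mm. Origin: centre of its underside
- brush: Bystander: flat brush, about 200 mm long and under 30 mm high, lying along x on the table to the right of the riser
There are look-alikes about, which are no part of the job. Several things have the shape of the tray; the one meant has the colours described above.

How it is judged:
By the outcome, as a careful person would: the job done as asked, in the order asked, and still so for the second after the job is handed in, with the robot touching nothing.
It also fails if it takes over 67 s, if anything falls off the work surface, if the arm or the gripper's body presses on something with over 40 N, if the wrist force passes 120 N, or if a joint passes its speed limit or range.

ROBOT

A 6-joint arm with a two-finger parallel gripper is mounted at the origin on the work surface. World frame = base frame: x ahead of the robot, y to its left, z up, the work surface at z = 0. Lengths are in m, angles in rad, forces in N, time in s.
With the tool pointing down it reaches from about 0.35 to 0.975 m from the base axis. Payload 4.9 kg.
Tool frame: the origin (TCP) lies at the very end of the fingers, on their centre line; the grasp point (between the pads) lies ctrl.hold_point_z behind it (ctrl.hold_point_z is the distance from the TCP to the grasp point, in m); z points along the fingers, y is the line along which they close (so a half turn about z gives the same grasp; the last joint's range is limited). The gripper opens to 85 mm and grips with 20 to 120 N. Pads are 22 mm wide; open, the fingers measure 114 mm over their backs; the gripper's body (76 mm by 85 mm) begins 54 mm behind the grasp point. The pads swing forward as they close: fully open they stand 13 mm farther back than shut.
Start: joints at [1.19, 0.053, 1.613, -0, 1.476, -0.119], TCP at [0.162, 0.604, 0.231] pointing down, gripper open.
Joint ranges: [-3.01, 3.01], [-1.01, 2.22], [0.06, 2.58], [-1.02, 4.17], [0.09, 2.62], [-3.14, 3.14]. Speed limits (rad/s): [2.57, 2.57, 3.14, 3.14, 3.14, 3.14].

INTERFACE

Orientations are given as a rotation vector (axis times angle).
In Python, from station import ctrl gives the robot as it stands. The module is installed in compiled form; this text tells all that it offers.
- The arm moves only by the tool jog_arm, never from a script. Its argument "deltas" is a list of rows, each a list of 3 entries, a list of its own where there are three numbers: the closure, from -1 (fully open) to 1 (shut), then the shift along the world's x, y, z scaled (see below), then the turn, a rotation vector about the world's x, y, z scaled (see below). A call has 1 to 12 rows; each row is the pose to reach, as a shift and turn from the pose commanded when the call began, turning the shorter way round; what a row does not reach only later rows make up. The controller multiplies each number of a shift by 0.4 m and each number of a turn by 180 degrees. A row lasts 1/12 s, in which the tool goes at most 41.7 mm and 7.16 degrees, less where a joint would pass 70% of its speed; a pose out of reach is approached as far as the arm can. A call with a number of a shift or a turn outside -1 to 1 is refused whole. A call with a gripper value outside its range is refused whole. The fingers move at their own pace and stop on an object; "squeeze" is the grip in N (left out, the last holds). Time passes only in rows, so rows that repeat a pose let the fingers close. It gives the time, the measured TCP pose, the force, the opening and the grip force at its end, in the units of the state.
- ctrl.get_obs(): the state, without advancing time (a new reading comes with each control period).
- ctrl.get_image(name): name is "scene" or "top" or "wrist"; returns the picture (384x512x3 uint8, red, green, blue); there is no depth.
- ctrl.get_calibration(name): a dict with "K" (3x3 intrinsics, pixels), "extrinsics" (4x4, takes a point from world to camera coordinates). Camera axes: x right, y down, z forward; pixel columns grow to the right and rows downward; lengths in m; the calibration is good to about 2 mm. A picture is of the moment at which its call begins: read the wrist's pose just before it. get_calibration takes no time and is no camera call; for the wrist camera it gives the pose at the moment of the call.
- ctrl.finish_job(): hands the job in; it is judged then, once.
The state is a dict: "t": time; "q": joint angles; "dq": joint speeds; "effort": joint torques, N m; "tool_pos": TCP position; "tool_rot": TCP orientation; "contact_force": force on the tool from outside, world axes, zero at the start; "wrist_torque": the same for the moment, N m; "opening": finger opening in m; "grip_force": force on a finger pad.
Only numpy, scipy, OpenCV 4.12 (cv2) and the standard library are available. Lean on these libraries where they do the work, as an engineer would, in place of code of your own. Each camera call takes 0.05 s, during which the arm holds its last target. There are 200 camera calls.

## Working session

There is one attempt and no reset: what is moved stays moved. The work goes in short steps, Python scripts to look and compute and a tool call to move; the robot and the scene stay as the last step left them, time stands still between calls to the robot, and variables do not carry over. Pictures are saved under pics/ and viewed, at most 10 in all, crops included, and the job is handed in when it is done.

Besides the shell and the picture viewer there is one more tool, called after ">>>" by a JSON object that holds its "name" and its "arguments", one argument or row to a line. jog_arm: Moves the arm, as the interface text tells. Its arguments: {"type":"object","properties":{"deltas":{"type":"array","items":{"type":"array"}},"squeeze":{"type":"number"}},"required":["deltas"]}

```bash
mkdir -p pics; cat > h.py <<'E'
import numpy as np, cv2
from station import ctrl
def ray(cam,uv,z,cal=None):
    c=cal or ctrl.get_calibration(cam);K=np.array(c["K"]);E=np.array(c["extrinsics"]);R=E[:3,:3];t=E[:3,3]
    o=-R.T@t;d=R.T@np.linalg.inv(K)@np.array([uv[0],uv[1],1.]);return o+d*(z-o[2])/d[2]
def proj(cam,p,cal=None):
    c=cal or ctrl.get_calibration(cam);K=np.array(c["K"]);E=np.array(c["extrinsics"])
    q=K@(E[:3,:3]@np.array(p)+E[:3,3]);return q[:2]/q[2]
def save(cam,name):
    im=np.array(ctrl.get_image(cam));np.save(f'pics/{name}.npy',im);cv2.imwrite(f'pics/{name}.png',im[...,::-1]);return im
E
python3 - <<'E'
from h import *
a=save('scene','s0');b=save('top','t0')
cv2.imwrite('pics/both.png',cv2.resize(b[...,::-1],(800,600),interpolation=cv2.INTER_CUBIC))
for c in('scene','top'):
    k=ctrl.get_calibration(c);E=k['extrinsics'];print(c,np.round(k['K'],1).tolist(),(-E[:3,:3].T@E[:3,3]).round(3),E[:3,:3].round(2).tolist())
o=ctrl.get_obs();print(o['t'],o['tool_rot'],o['opening'],ctrl.hold_point_z)
E
```

```text
scene [[496.1, 0.0, 253.4], [0.0, 496.1, 190.2], [0.0, 0.0, 1.0]] [1.014 0.57  1.294] [[-0.77, 0.64, -0.0], [0.52, 0.62, -0.58], [-0.37, -0.45, -0.81]]
top [[355.5, 0.0, 256.3], [0.0, 355.5, 194.3], [0.0, 0.0, 1.0]] [ 0.392 -0.067  1.039] [[-0.01, -1.0, 0.03], [-1.0, 0.01, -0.09], [0.09, -0.03, -1.0]]
0.1 [-4.10004393e-01 -3.11421595e+00  2.88627769e-03] 0.08559752950737301 0.0187
```

View pics/both.png

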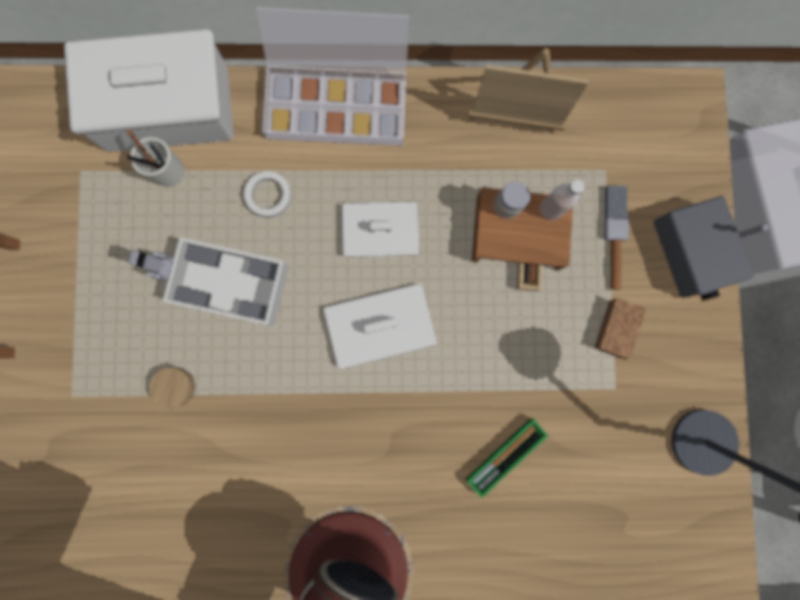

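View pics/s0.png

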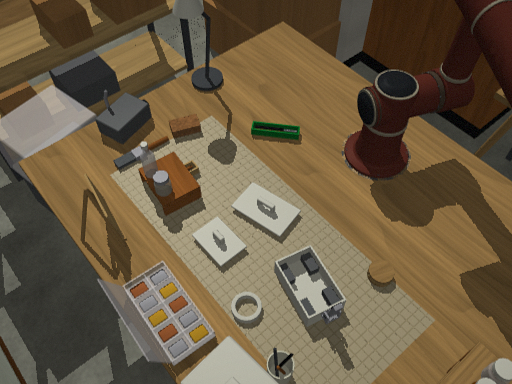

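The top view (800 px version) and scene view show these candidates:
- **Tray:** the wooden tray end sticks out of the riser front at (530,275). The green tray at (505,458) is a look-alike.
- **Lid:** the larger one is at (380,325), and the smaller spare is at (380,228). The big closed white box at (145,80) is another look-alike.
- **Kit box:** at (225,280), with the clamp at (148,262).

Next I'll check the choice in one close crop and measure.

```bash
python3 - <<'E'
from h import *
im=np.load('pics/t0.npy');s=512/800
def crop(x0,y0,w,h,f): return cv2.resize(im[y0:y0+h,x0:x0+w,::-1],None,fx=f,fy=f,interpolation=cv2.INTER_CUBIC)
A=crop(295,115,80,80,5);B=crop(75,145,115,80,3.4)[:400,:400];
C=np.load('pics/s0.npy')[130:210,120:220,::-1];C=cv2.resize(C,(375,300),interpolation=cv2.INTER_CUBIC)
o=np.zeros((600,800,3),np.uint8);o[:400,:400]=A;o[:B.shape[0],400:400+B.shape[1]]=B;o[300:600,425:800]=C
cv2.imwrite('pics/c1.png',o)
# white shapes
hsv=cv2.cvtColor(im,cv2.COLOR_RGB2HSV)
m=((hsv[...,1]<28)&(hsv[...,2]>165)).astype(np.uint8)*255
cs,_=cv2.findContours(m,cv2.RETR_EXTERNAL,cv2.CHAIN_APPROX_NONE)
for c in cs:
    if cv2.contourArea(c)<600: continue
    r=cv2.minAreaRect(c);print('white',np.round(r[0],1),np.round(r[1],1))
    for z in(.022,.06):
        P=np.array([ray('top',p,z)[:2] for p in cv2.boxPoints(r)]);print(z,P.mean(0).round(4),'sides',np.linalg.norm(P[1]-P[0]).round(4),np.linalg.norm(P[2]-P[1]).round(4),'ang',[np.degrees(np.arctan2(*(P[i+1]-P[i])[::-1])).round(1) for i in(0,1)])
m=((hsv[...,0]<14)&(hsv[...,1]>110)).astype(np.uint8)*255
m=cv2.morphologyEx(m,cv2.MORPH_OPEN,np.ones((3,3)))
cs,_=cv2.findContours(m,cv2.RETR_EXTERNAL,cv2.CHAIN_APPROX_NONE)
for c in cs:
    if cv2.contourArea(c)<600: continue
    r=cv2.minAreaRect(c);print('red',np.round(r[0],1),np.round(r[1],1))
print(proj('top',[0,0,0])/s)
E
```

```text
white [243.3 208.7] [43. 67.]
0.022 [ 0.44  -0.063] sides 0.1923 0.1236 ang [np.float64(-75.1), np.float64(-165.7)]
0.06 [ 0.4382 -0.0631] sides 0.1851 0.119 ang [np.float64(-75.1), np.float64(-165.7)]
white [143.4 179.7] [71.4 45.2]
0.022 [0.5258 0.2212] sides 0.1291 0.2043 ang [np.float64(-11.3), np.float64(-103.4)]
0.06 [0.5208 0.2105] sides 0.1242 0.1967 ang [np.float64(-11.3), np.float64(-103.4)]
white [244.5 146.5] [35. 49.]
0.022 [ 0.6206 -0.0679] sides 0.1429 0.1035 ang [np.float64(-90.2), np.float64(179.1)]
0.06 [ 0.612  -0.0678] sides 0.1375 0.0996 ang [np.float64(-90.2), np.float64(179.1)]
white [171.  123.5] [27. 28.]
0.022 [0.6893 0.1447] sides 0.0809 0.0801 ang [np.float64(-90.1), np.float64(-179.7)]
0.06 [0.6782 0.1368] sides 0.0779 0.0771 ang [np.float64(-90.1), np.float64(-179.7)]
white [495.5 123. ] [92. 31.]
0.022 [ 0.6897 -0.8187] sides 0.096 0.2823 ang [np.float64(-89.9), np.float64(175.6)]
0.06 [ 0.6786 -0.7906] sides 0.0924 0.2718 ang [np.float64(-89.9), np.float64(175.6)]
white [90.7 50.8] [56.5 95.2]
0.022 [0.9084 0.3797] sides 0.2766 0.1738 ang [np.float64(-83.9), np.float64(-174.0)]
0.06 [0.8891 0.363 ] sides 0.2663 0.1673 ang [np.float64(-83.9), np.float64(-174.0)]
red [220.3 354.7] [52.  72.6]
red [333.8 151.5] [61.3 55.4]
red [432.  34.] [  6. 158.]
[347.51663081 571.65166129]
```

View pics/c1.png

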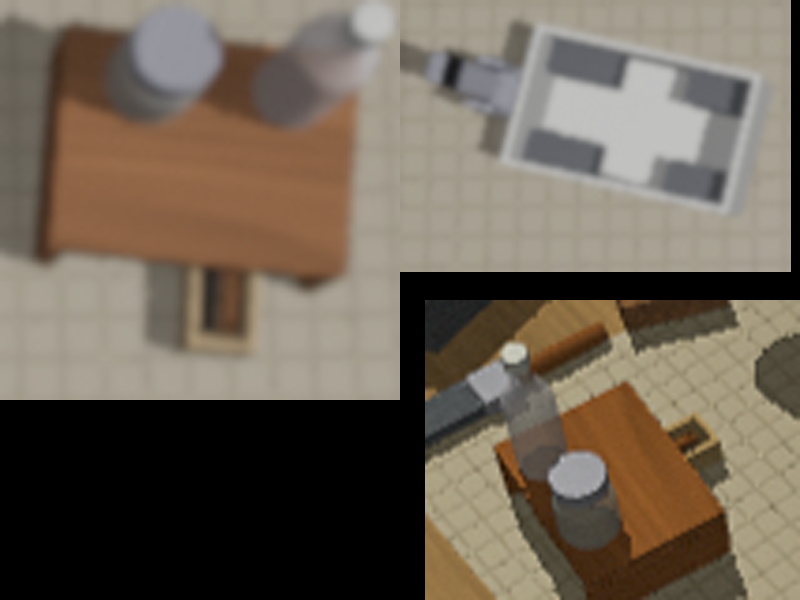

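The crop confirms the light plywood tray under the riser; its front corners are at crop px (184,348) and (256,352). The box has its clamp on the left (+y) end and the four grey blocks inside. Next I'll work out the wrist camera mounting and plan a look at the box.

```bash
python3 - <<'E'
from h import *
from scipy.spatial.transform import Rotation as Ro
o=ctrl.get_obs();R=Ro.from_rotvec(o['tool_rot']).as_matrix()
k=ctrl.get_calibration('wrist');E=k['extrinsics'];c=-E[:3,:3].T@E[:3,3]
print(np.round(k['K'],1).tolist(),'cam in tool',(R.T@(c-o['tool_pos'])).round(3),'axes',(R.T@E[:3,:3].T).round(2).tolist(), R.round(2).tolist())
P=[ray('top',(295+x/5,115+y/5),.028) for x,y in((184,348),(256,352),(190,268),(256,268))];print(np.round(P,4))
P=[ray('top',(295+x/5,115+y/5),.06) for x,y in((45,250),(340,275))];print(np.round(P,4))
E
```

```text
[[288.6, 0.0, 259.5], [0.0, 288.6, 192.0], [0.0, 0.0, 1.0]] cam in tool [ 0.067 -0.    -0.142] axes [[0.0, -0.96, -0.27], [1.0, 0.0, -0.0], [0.0, -0.27, 0.96]] [[-0.97, 0.26, -0.0], [0.26, 0.97, -0.0], [0.0, -0.0, -1.0]]
[[ 0.5062 -0.3182  0.028 ]
 [ 0.5035 -0.36    0.028 ]
 [ 0.5528 -0.3231  0.028 ]
 [ 0.5525 -0.3617  0.028 ]]
[[ 0.5584 -0.2336  0.06  ]
 [ 0.5431 -0.3998  0.06  ]]
```

>>> {"name": "jog_arm", "arguments": {
  "deltas": [
    [-1,[0.1,-0.1,0.05],[0,0,0]],
    [-1,[0.2,-0.2,0.1],[0,0,0]],
    [-1,[0.3,-0.3,0.15],[0,0,0]],
    [-1,[0.4,-0.4,0.2],[0,0,0]],
    [-1,[0.45,-0.5,0.25],[0,0,0]],
    [-1,[0.5,-0.6,0.25],[0,0,0]],
    [-1,[0.55,-0.7,0.25],[0,0,0]],
    [-1,[0.6,-0.8,0.25],[0,0,0]],
    [-1,[0.65,-0.9,0.25],[0,0,0]],
    [-1,[0.7,-0.95,0.25],[0,0,0]],
    [-1,[0.7,-0.95,0.25],[0,0,0]],
    [-1,[0.7,-0.95,0.25],[0,0,0]]
  ]
}}

```text
t: 1.1
tool_pos: [0.4426, 0.221, 0.3311]
tool_rot: [0.413, 3.114, -0.001]
contact_force: [-0.6, 0.0, 0.3]
opening: 0.0851
grip_force: 0.0
```

```bash
python3 - <<'E'
from h import *
import pickle
cal=ctrl.get_calibration('wrist');pickle.dump(cal,open('pics/w1.pkl','wb'))
im=save('wrist','w1')
for p in([.521,.2105,.06],[.44,-.063,.022]): print(proj('wrist',p,cal))
cv2.imwrite('pics/w1b.png',cv2.resize(im[...,::-1],(800,600),interpolation=cv2.INTER_CUBIC))
E
```

```text
[266.59817467 211.8275621 ]
[ 91.72812541 200.03698485]
```

View pics/w1b.png

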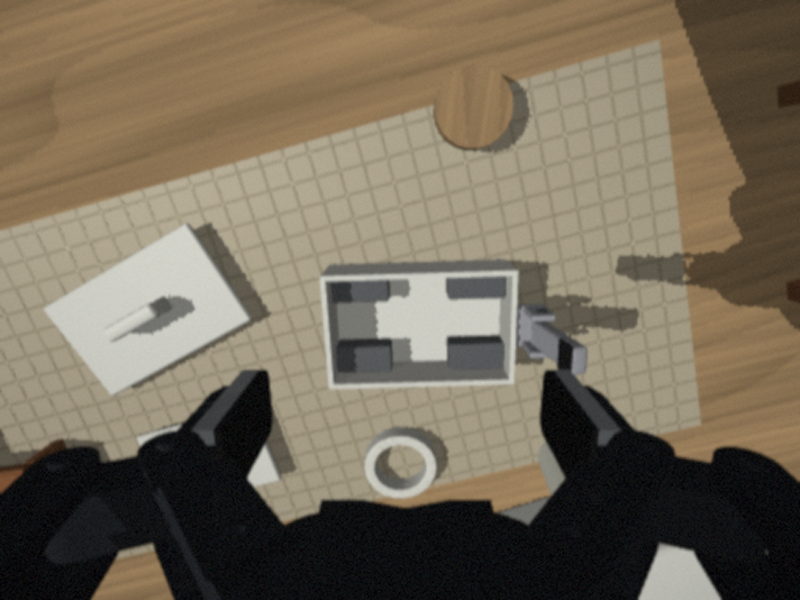

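Wrist view: the box rim corners are at (321,277), (518,270), (514,383) and (331,388). The lid plate corners are at (188,225), (249,319), (112,393) and (45,310). The clamp is at the box's right end, raised and leaning out.

```bash
python3 - <<'E'
from h import *
import pickle
cal=pickle.load(open('pics/w1.pkl','rb'))
def rep(n,px,z):
    P=np.array([ray('wrist',np.array(p)*.64,z,cal)[:2] for p in px]);print(n,P.round(4).tolist(),'c',P.mean(0).round(4));
    for i in range(4):
        d=P[(i+1)%4]-P[i];print('  ',np.linalg.norm(d).round(4),np.degrees(np.arctan2(d[1],d[0])).round(2))
rep('box',[(321,277),(518,270),(514,383),(331,388)],.06)
rep('lid',[(188,225),(249,319),(112,393),(45,310)],.022)
print(ray('wrist',np.array((112,333))*.64,.054,cal),ray('wrist',np.array((165,303))*.64,.054,cal))
# subpixel white rect fit
im=np.load('pics/w1.npy');hsv=cv2.cvtColor(im,cv2.COLOR_RGB2HSV)
for n,z,roi in(('lid',.022,(15,130,175,262)),('box',.06,(195,165,345,255))):
    m=np.zeros(im.shape[:2],np.uint8);x0,y0,x1,y1=roi
    m[y0:y1,x0:x1]=((hsv[...,1]<30)&(hsv[...,2]>(150 if n=='lid' else 175)))[y0:y1,x0:x1]*255
    c=max(cv2.findContours(m,0,1)[0],key=cv2.contourArea);r=cv2.minAreaRect(c)
    a=cv2.approxPolyDP(cv2.convexHull(c),6,True)[:,0]
    print(n,r,len(a))
    if len(a)==4: rep(n,a/.64,z)
E
```

```text
box [[0.4459, 0.1376], [0.4874, 0.3172], [0.5997, 0.2907], [0.5572, 0.1121]] c [0.5226 0.2144]
   0.1844 76.99
   0.1153 -13.28
   0.1836 -103.36
   0.1142 167.1
lid [[0.3674, 0.0171], [0.4755, 0.0414], [0.5167, -0.1343], [0.4107, -0.1611]] c [ 0.4426 -0.0592]
   0.1107 12.66
   0.1804 -76.78
   0.1094 -165.79
   0.1834 103.63
[ 0.44705805 -0.08007634  0.054     ] [ 0.43213217 -0.0174551   0.054     ]
lid ((93.19453430175781, 200.32632446289062), (74.06765747070312, 109.6148452758789), 59.198551177978516) 4
lid [[0.3655, 0.0157], [0.4746, 0.0393], [0.5172, -0.1358], [0.4082, -0.1613]] c [ 0.4414 -0.0605]
   0.1116 12.2
   0.1802 -76.31
   0.112 -166.85
   0.182 103.56
box ((267.9208068847656, 211.06973266601562), (72.48704528808594, 126.1161117553711), 88.45184326171875) 4
box [[0.4886, 0.3147], [0.5991, 0.2893], [0.5543, 0.11], [0.4453, 0.1371]] c [0.5218 0.2128]
   0.1134 -12.96
   0.1848 -104.01
   0.1123 166.03
   0.1829 76.32
```

>>> {"name": "jog_arm", "arguments": {
  "deltas": [
    [-1,[0.02,-0.1,0],[0,0,0.02]],
    [-1,[0.04,-0.2,0],[0,0,0.04]],
    [-1,[0.06,-0.3,0],[0,0,0.061]],
    [-1,[0.06,-0.4,0],[0,0,0.061]],
    [-1,[0.06,-0.5,0],[0,0,0.061]],
    [-1,[0.06,-0.6,0],[0,0,0.061]],
    [-1,[0.06,-0.7,0],[0,0,0.061]],
    [-1,[0.06,-0.8,0],[0,0,0.061]],
    [-1,[0.06,-0.9,0],[0,0,0.061]],
    [-1,[0.06,-1,0],[0,0,0.061]]
  ]
}}

```text
t: 1.98
tool_pos: [0.4651, -0.1781, 0.3309]
tool_rot: [-0.111, -3.14, -0.0]
contact_force: [0.5, 0.6, -0.6]
opening: 0.0852
grip_force: 0.0
```

>>> {"name": "jog_arm", "arguments": {
  "deltas": [
    [-1,[0,-0.1,-0.02],[0,0,0]],
    [-1,[0,-0.2,-0.08],[0,0,0]],
    [-1,[0,-0.3,-0.14],[0,0,0]],
    [-1,[0,-0.37,-0.2],[0,0,0]],
    [-1,[0,-0.4,-0.25],[0,0,0]],
    [-1,[0,-0.4,-0.28],[0,0,0]],
    [-1,[0,-0.4,-0.28],[0,0,0]],
    [-1,[0,-0.4,-0.28],[0,0,0]]
  ]
}}

```text
t: 2.65
tool_pos: [0.4656, -0.3353, 0.2187]
tool_rot: [-0.109, -3.138, -0.003]
contact_force: [-0.7, 1.1, 0.4]
opening: 0.0855
grip_force: 0.0
```

```bash
python3 - <<'E'
from h import *
import pickle
o=ctrl.get_obs();print(o['t'],o['tool_pos'],o['tool_rot'],o['q'].round(2) if hasattr(o['q'],'round') else o['q'])
cal=ctrl.get_calibration('wrist');pickle.dump(cal,open('pics/w2.pkl','wb'))
im=save('wrist','w2')
cv2.imwrite('pics/w2b.png',cv2.resize(im[...,::-1],(800,600),interpolation=cv2.INTER_CUBIC))
E
```

```text
2.65 [ 0.4655568  -0.33526087  0.21866571] [-1.09438432e-01 -3.13838362e+00 -2.64677088e-03] [-0.75 -0.06  1.75  0.    1.46 -2.26]
```

View pics/w2b.png

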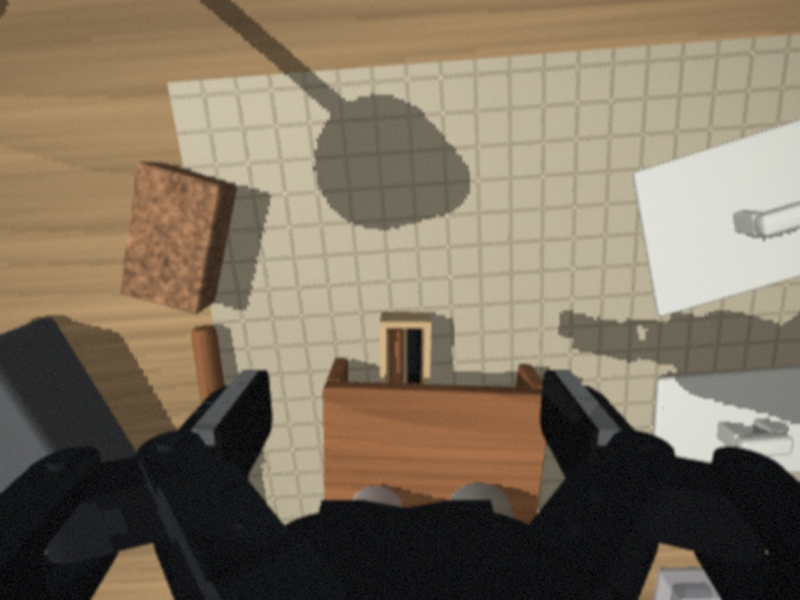

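The tray's end rim corners are at (379,313) and (432,313). The riser's front top edge runs from (325,387) to (543,387), and the tray is square to it.

```bash
python3 - <<'E'
from h import *
import pickle
cal=pickle.load(open('pics/w2.pkl','rb'))
for px,z in(((379,313),.028),((432,313),.028),((379,378),.028),((431,380),.028),((325,387),.06),((543,387),.06)):
    print(px,ray('wrist',np.array(px)*.64,z,cal).round(4))
E
```

```text
(379, 313) [ 0.4991 -0.3582  0.028 ]
(432, 313) [ 0.5019 -0.3174  0.028 ]
(379, 378) [ 0.5535 -0.3628  0.028 ]
(431, 380) [ 0.5582 -0.3212  0.028 ]
(325, 387) [ 0.543  -0.3997  0.06  ]
(543, 387) [ 0.5542 -0.2408  0.06  ]
```

>>> {"name": "jog_arm", "arguments": {
  "deltas": [
    [-1,[0.05,-0.01,-0.08],[0,0,0]],
    [-1,[0.1,-0.01,-0.16],[0,0,0]],
    [-1,[0.138,-0.01,-0.25],[0,0,0]],
    [-1,[0.138,-0.01,-0.34],[0,0,0]],
    [-1,[0.138,-0.01,-0.42],[0,0,0]],
    [-1,[0.138,-0.01,-0.48],[0,0,0]],
    [-1,[0.138,-0.01,-0.51],[0,0,0]],
    [-1,[0.138,-0.01,-0.53],[0,0,0]],
    [-1,[0.138,-0.01,-0.534],[0,0,0]],
    [-1,[0.138,-0.01,-0.534],[0,0,0]],
    [0.5,[0.138,-0.01,-0.534],[0,0,0]],
    [1,[0.138,-0.01,-0.534],[0,0,0]]
  ],
  "squeeze": 30
}}

```text
t: 3.7
tool_pos: [0.5223, -0.3414, 0.0081]
tool_rot: [0.11, 3.137, -0.004]
contact_force: [0.1, 0.1, 0.9]
opening: 0.0636
grip_force: 0.0
```

>>> {"name": "jog_arm", "arguments": {
  "deltas": [
    [1,[0,0,0],[0,0,0]],
    [1,[0,0,0],[0,0,0]],
    [1,[0,0,0],[0,0,0]],
    [1,[0,0,0],[0,0,0]],
    [1,[0,0,0],[0,0,0]],
    [1,[0,0,0],[0,0,0]]
  ]
}}

```text
t: 4.2
tool_pos: [0.5216, -0.3408, 0.007]
tool_rot: [0.11, 3.138, -0.001]
contact_force: [-1.1, 1.8, 5.7]
opening: 0.0393
grip_force: 32.4
```

>>> {"name": "jog_arm", "arguments": {
  "deltas": [
    [1,[-0.02,0.001,0],[0,0,0]],
    [1,[-0.06,0.004,0],[0,0,0]],
    [1,[-0.1,0.007,0],[0,0,0]],
    [1,[-0.14,0.01,0],[0,0,0]],
    [1,[-0.18,0.013,0],[0,0,0]],
    [1,[-0.22,0.016,0],[0,0,0]],
    [1,[-0.26,0.018,0],[0,0,0]],
    [1,[-0.3,0.021,0],[0,0,0]],
    [1,[-0.33,0.023,0],[0,0,0]],
    [1,[-0.35,0.025,0],[0,0,0]],
    [1,[-0.35,0.025,0],[0,0,0]]
  ]
}}

```text
t: 5.12
tool_pos: [0.3803, -0.3312, 0.007]
tool_rot: [0.112, 3.139, -0.003]
contact_force: [-1.3, -0.8, 8.2]
opening: 0.0396
grip_force: 32.7
```

>>> {"name": "jog_arm", "arguments": {
  "deltas": [
    [-1,[0,0,0],[0,0,0]],
    [-1,[0,0,0],[0,0,0]],
    [-1,[0,0,0],[0,0,0]],
    [-1,[0,0,0],[0,0,0]],
    [-1,[0,0,0],[0,0,0]],
    [-1,[0,0,0.1],[0,0,0]],
    [-1,[0.05,0,0.2],[0,0,0]],
    [-1,[0.1,-0.01,0.3],[0,0,0]],
    [-1,[0.1,-0.01,0.4],[0,0,0]],
    [-1,[0.1,-0.01,0.4],[0,0,0]],
    [-1,[0.1,-0.01,0.4],[0,0,0]]
  ]
}}

```text
t: 6.03
tool_pos: [0.4231, -0.3361, 0.17]
tool_rot: [0.109, 3.134, -0.009]
contact_force: [0.2, -0.4, -0.7]
opening: 0.0853
grip_force: 0.0
```

```bash
python3 - <<'E'
from h import *
import pickle
o=ctrl.get_obs();print(o['t'],o['tool_pos'],o['tool_rot'])
cal=ctrl.get_calibration('wrist');pickle.dump(cal,open('pics/w3.pkl','wb'))
im=save('wrist','w3')
cv2.imwrite('pics/w3b.png',cv2.resize(im[...,::-1],(800,600),interpolation=cv2.INTER_CUBIC))
E
```

```text
6.0333 [ 0.42306327 -0.33605212  0.17003813] [ 0.10876298  3.13421311 -0.00869673]
```

View pics/w3b.png

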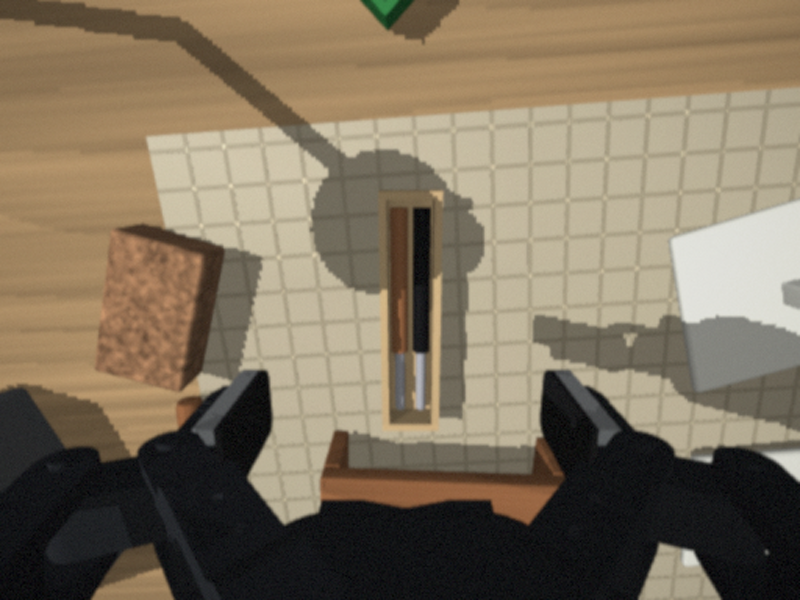

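The tray is fully out in front of the riser, with rim corners at (380,191), (443,191), (437,430) and (382,430).

```bash
python3 - <<'E'
from h import *
import pickle
cal=pickle.load(open('pics/w3.pkl','rb'))
P=np.array([ray('wrist',np.array(px)*.64,.028,cal)[:2] for px in((380,191),(443,191),(437,430),(382,430))])
print(P.round(4),P.mean(0)); d=P[2:].mean(0)-P[:2].mean(0);print(np.linalg.norm(d),np.degrees(np.arctan2(d[1],d[0])))
E
```

```text
[[ 0.365  -0.3488]
 [ 0.3677 -0.3103]
 [ 0.5326 -0.3223]
 [ 0.53   -0.3614]] [ 0.44882939 -0.33572656]
0.16546112993286946 -4.26019921156827
```

>>> {"name": "jog_arm", "arguments": {
  "deltas": [
    [-1,[0.06,0,-0.08],[0,0,0]],
    [-1,[0.06,0,-0.16],[0,0,0]],
    [-1,[0.06,0,-0.24],[0,0,0]],
    [-1,[0.06,0,-0.32],[0,0,0]],
    [-1,[0.06,0,-0.38],[0,0,0]],
    [-1,[0.06,0,-0.41],[0,0,0]],
    [-1,[0.06,0,-0.41],[0,0,0]],
    [1,[0.06,0,-0.41],[0,0,0]],
    [1,[0.06,0,-0.41],[0,0,0]],
    [1,[0.06,0,-0.41],[0,0,0]],
    [1,[0.06,0,-0.41],[0,0,0]],
    [1,[0.06,0,-0.41],[0,0,0]]
  ],
  "squeeze": 40
}}

```text
t: 7.08
tool_pos: [0.4462, -0.3357, 0.0039]
tool_rot: [0.11, 3.137, -0.005]
contact_force: [-1.0, 0.2, 5.3]
opening: 0.0391
grip_force: 43.7
```

>>> {"name": "jog_arm", "arguments": {
  "deltas": [
    [1,[0,0,0],[0,0,0]],
    [1,[0,0,0],[0,0,0]],
    [1,[0,0,0],[0,0,0]],
    [1,[0,0,0.03],[0,0,0]],
    [1,[0,0,0.08],[0,0,0]],
    [1,[0,0,0.16],[0,0,0]],
    [1,[0,0,0.24],[0,0,0]],
    [1,[0,0,0.32],[0,0,0]],
    [1,[0,0,0.4],[0,0,0]],
    [1,[0,0,0.45],[0,0,0]],
    [1,[0,0,0.45],[0,0,0]],
    [1,[0,0,0.45],[0,0,0]]
  ]
}}

```text
t: 8.08
tool_pos: [0.4451, -0.3344, 0.1826]
tool_rot: [0.11, 3.138, -0.002]
contact_force: [-0.3, -0.7, -3.2]
opening: 0.0392
grip_force: 43.1
```

>>> {"name": "jog_arm", "arguments": {
  "deltas": [
    [1,[0,0.04,0.01],[0,0,-0.02]],
    [1,[0,0.11,0.02],[0,0,-0.05]],
    [1,[0,0.19,0.02],[0,0,-0.085]],
    [1,[0,0.27,0.02],[0,0,-0.12]],
    [1,[0,0.35,0.02],[0,0,-0.155]],
    [1,[0,0.43,0.02],[0,0,-0.19]],
    [1,[0,0.51,0.02],[0,0,-0.225]],
    [1,[0,0.59,0.02],[0,0,-0.26]],
    [1,[0,0.67,0.02],[0,0,-0.295]],
    [1,[0,0.7,0.02],[0,0,-0.3]]
  ]
}}

```text
t: 8.92
tool_pos: [0.4426, -0.0505, 0.1859]
tool_rot: [-1.522, -2.74, -0.0]
contact_force: [-0.6, -0.3, -4.3]
opening: 0.039
grip_force: 42.9
```

>>> {"name": "jog_arm", "arguments": {
  "deltas": [
    [1,[0.02,0.07,0],[0,0,-0.03]],
    [1,[0.04,0.14,0],[0,0,-0.06]],
    [1,[0.06,0.21,0],[0,0,-0.09]],
    [1,[0.08,0.28,0],[0,0,-0.12]],
    [1,[0.1,0.35,0],[0,0,-0.15]],
    [1,[0.12,0.42,0],[0,0,-0.18]],
    [1,[0.14,0.49,0],[0,0,-0.21]],
    [1,[0.16,0.56,0],[0,0,-0.235]],
    [1,[0.18,0.62,0],[0,0,-0.251]],
    [1,[0.194,0.66,0],[0,0,-0.251]],
    [1,[0.194,0.671,0],[0,0,-0.251]],
    [1,[0.194,0.671,0],[0,0,-0.251]]
  ]
}}

```text
t: 9.92
tool_pos: [0.5208, 0.2145, 0.1864]
tool_rot: [-2.458, -1.952, 0.009]
contact_force: [-0.3, 0.3, -2.8]
opening: 0.039
grip_force: 42.9
```

```bash
python3 - <<'E'
from h import *
import pickle
from scipy.spatial.transform import Rotation as Ro
o=ctrl.get_obs();R=Ro.from_rotvec(o['tool_rot']).as_matrix();print(o['t'],o['tool_pos'],o['tool_rot'],np.degrees(np.arctan2(R[1,1],R[0,1])),o['opening'],np.round(o['q'],2))
cal=ctrl.get_calibration('wrist');pickle.dump((cal,o),open('pics/w4.pkl','wb'))
im=save('wrist','w4')
cv2.imwrite('pics/w4b.png',cv2.resize(im[...,::-1],(800,600),interpolation=cv2.INTER_CUBIC))
E
```

```text
9.9167 [0.52076263 0.21453257 0.1863758 ] [-2.45839221 -1.95227112  0.00850943] -13.092470022703612 0.03895882442921301 [ 0.26 -0.06  1.8  -0.    1.41  0.49]
```

View pics/w4b.png

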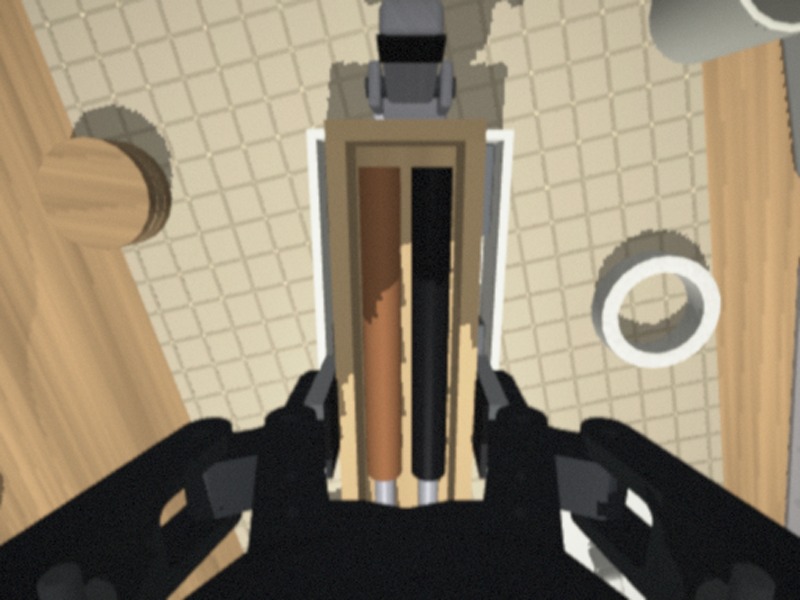

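The tray hangs squarely over the box. Its far rim corners are at (327,121) and (487,121), and the box rim's +y corners are at (308,130) and (513,130).

```bash
python3 - <<'E'
from h import *
import pickle
cal,o=pickle.load(open('pics/w4.pkl','rb'))
f=lambda px,z:ray('wrist',np.array(px)*.64,z,cal)[:2]
a=np.radians(-13.1);X=np.array([np.cos(a),np.sin(a)]);Y=np.array([-X[1],X[0]]);c=np.array([.5225,.214]);t=o['tool_pos'][:2]
L=lambda p,c0:((p-c0)@X*1e3,(p-c0)@Y*1e3)
for px in((327,121),(487,121),(335,330),(482,330)): print('tray rel TCP',np.round(L(f(px,o['tool_pos'][2]+.0241),t),1))
for px in((308,130),(513,130),(498,360),(325,360)): print('box rel est',np.round(L(f(px,.06),c),1))
print('TCP rel box est',np.round(L(t,c),1))
E
```

```text
tray rel TCP [-18.8  79.7]
tray rel TCP [20.4 79.7]
tray rel TCP [-19.1  25.7]
tray rel TCP [21.6 25.7]
box rel est [-56.6  91.3]
box rel est [58.  91.3]
box rel est [ 57.3 -47.2]
box rel est [-53.7 -47.4]
TCP rel box est [-1.8  0.1]
```

>>> {"name": "jog_arm", "arguments": {
  "deltas": [
    [1,[0.005,0.003,-0.03],[0,0,0]],
    [1,[0.005,0.003,-0.1],[0,0,0]],
    [1,[0.005,0.003,-0.17],[0,0,0]],
    [1,[0.005,0.003,-0.23],[0,0,0]],
    [1,[0.005,0.003,-0.28],[0,0,0]],
    [1,[0.005,0.003,-0.31],[0,0,0]],
    [1,[0.005,0.003,-0.34],[0,0,0]],
    [1,[0.005,0.003,-0.37],[0,0,0]],
    [1,[0.005,0.003,-0.4],[0,0,0]],
    [1,[0.005,0.003,-0.42],[0,0,0]],
    [1,[0.005,0.003,-0.43],[0,0,0]],
    [1,[0.005,0.003,-0.43],[0,0,0]]
  ]
}}

```text
t: 10.97
tool_pos: [0.524, 0.2152, 0.0168]
tool_rot: [-2.462, -1.951, 0.002]
contact_force: [-1.3, 0.2, -2.4]
opening: 0.0394
grip_force: 42.9
```

>>> {"name": "jog_arm", "arguments": {
  "deltas": [
    [1,[0,0,-0.005],[0,0,0]],
    [1,[0,0,-0.01],[0,0,0]],
    [1,[0,0,-0.014],[0,0,0]],
    [1,[0,0,-0.016],[0,0,0]],
    [1,[0,0,-0.016],[0,0,0]]
  ]
}}

```text
t: 11.38
tool_pos: [0.525, 0.2155, 0.0118]
tool_rot: [2.462, 1.951, 0.001]
contact_force: [-1.3, 0.4, -0.8]
opening: 0.0389
grip_force: 42.8
```

>>> {"name": "jog_arm", "arguments": {
  "deltas": [
    [1,[0,0,-0.002],[0,0,0]],
    [1,[0,0,-0.004],[0,0,0]],
    [1,[0,0,-0.005],[0,0,0]],
    [1,[0,0,-0.005],[0,0,0]]
  ]
}}

```text
t: 11.72
tool_pos: [0.5254, 0.2155, 0.0112]
tool_rot: [2.461, 1.951, 0.002]
contact_force: [-5.5, -1.4, 9.3]
opening: 0.0396
grip_force: 42.6
```

>>> {"name": "jog_arm", "arguments": {
  "deltas": [
    [0.1,[0,0,0],[0,0,0]],
    [-0.1,[0,0,0],[0,0,0]],
    [-0.2,[0,0,0],[0,0,0]],
    [-0.2,[0,0,0],[0,0,0]],
    [-0.2,[0,0,0.02],[0,0,0]],
    [-0.2,[0,0,0.06],[0,0,0]],
    [-0.2,[0,0,0.12],[0,0,0]],
    [-0.2,[0,0,0.2],[0,0,0]],
    [-1,[0,0,0.3],[0,0,0]],
    [-1,[0,0,0.4],[0,0,0]],
    [-1,[0,0,0.5],[0,0,0]],
    [-1,[0,0,0.5],[0,0,0]]
  ]
}}

```text
t: 12.72
tool_pos: [0.5297, 0.2167, 0.2211]
tool_rot: [2.456, 1.947, 0.027]
contact_force: [1.3, 0.3, 1.9]
opening: 0.0854
grip_force: 0.0
```

```bash
python3 - <<'E'
from h import *
import pickle
o=ctrl.get_obs();print(o['t'],o['tool_pos'],o['contact_force'])
cal=ctrl.get_calibration('wrist');pickle.dump((cal,o),open('pics/w5.pkl','wb'))
im=save('wrist','w5')
cv2.imwrite('pics/w5b.png',cv2.resize(im[...,::-1],(800,600),interpolation=cv2.INTER_CUBIC))
E
```

```text
12.7167 [0.52971913 0.21666409 0.22112657] [1.30635959 0.25854831 1.8681063 ]
```

View pics/w5b.png

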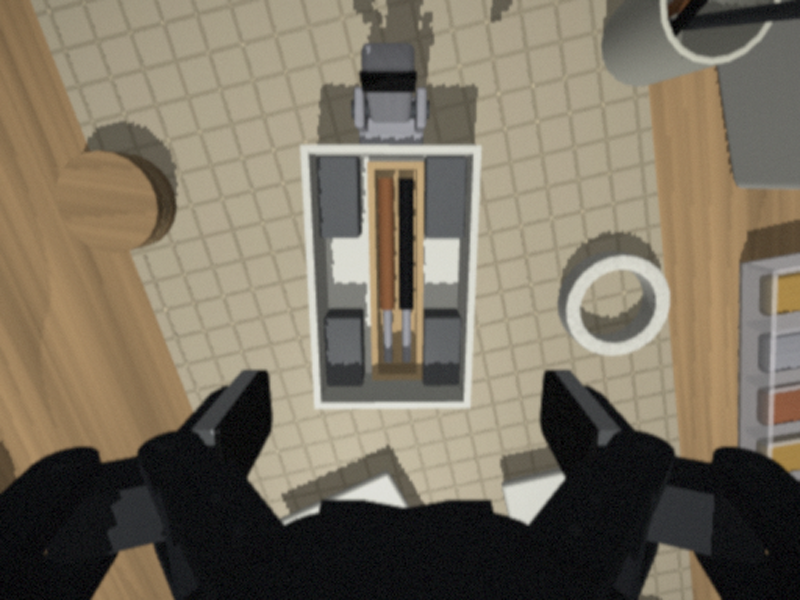

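The tray lies in the channel between the blocks. The full box rim is visible at (301,146), (481,146), (469,408) and (316,408).

```bash
python3 - <<'E'
from h import *
import pickle
cal,o=pickle.load(open('pics/w5.pkl','rb'))
for n,px,z in(('box',((316,408),(469,408),(481,146),(301,146)),.06),('tray',((374,377),(419,377),(424,163),(369,163)),.034)):
    P=np.array([ray('wrist',np.array(p)*.64,z,cal)[:2] for p in px]);x=(P[1]-P[0]+P[2]-P[3])/2;y=(P[3]-P[0]+P[2]-P[1])/2
    print(n,P.mean(0).round(4),np.linalg.norm(x).round(4),np.linalg.norm(y).round(4),np.degrees([np.arctan2(x[1],x[0]),np.arctan2(y[1],y[0])]).round(2))
E
```

```text
box [0.5225 0.2123] 0.1144 0.185 [-13.43  76.68]
tray [0.5258 0.2134] 0.0371 0.1624 [-13.4   76.51]
```

>>> {"name": "jog_arm", "arguments": {
  "deltas": [
    [-1,[-0.02,-0.06,0.02],[0,0,0.02]],
    [-1,[-0.05,-0.14,0.04],[0,0,0.04]],
    [-1,[-0.08,-0.22,0.06],[0,0,0.06]],
    [-1,[-0.11,-0.3,0.06],[0,0,0.08]],
    [-1,[-0.14,-0.38,0.06],[0,0,0.1]],
    [-1,[-0.17,-0.46,0.06],[0,0,0.12]],
    [-1,[-0.19,-0.54,0.06],[0,0,0.14]],
    [-1,[-0.2,-0.62,0.06],[0,0,0.148]],
    [-1,[-0.208,-0.68,0.06],[0,0,0.148]],
    [-1,[-0.208,-0.69,0.06],[0,0,0.148]],
    [-1,[-0.208,-0.69,0.06],[0,0,0.148]],
    [-1,[-0.208,-0.69,0.06],[0,0,0.148]]
  ]
}}

```text
t: 13.77
tool_pos: [0.4413, -0.0603, 0.2327]
tool_rot: [-1.946, -2.465, -0.0]
contact_force: [0.5, 0.5, 0.1]
opening: 0.0856
grip_force: 0.0
```

```bash
python3 - <<'E'
from h import *
import pickle
from scipy.spatial.transform import Rotation as Ro
o=ctrl.get_obs();R=Ro.from_rotvec(o['tool_rot']).as_matrix();print(o['t'],o['tool_pos'],np.degrees(np.arctan2(R[1,1],R[0,1])))
cal=ctrl.get_calibration('wrist');pickle.dump((cal,o),open('pics/w6.pkl','wb'))
im=save('wrist','w6')
hsv=cv2.cvtColor(im,cv2.COLOR_RGB2HSV);c=proj('wrist',[.442,-.06,.022],cal);print(c)
m=((hsv[...,1]<30)&(hsv[...,2]>150)).astype(np.uint8)*255
for k in cv2.findContours(m,0,1)[0]:
    if cv2.contourArea(k)<1500: continue
    a=cv2.approxPolyDP(cv2.convexHull(k),6,True)[:,0];print(cv2.contourArea(k),a.tolist())
    if len(a)==4:
        P=np.array([ray('wrist',p,.022,cal)[:2] for p in a]);print(P.mean(0).round(4))
        for i in range(4): d=P[(i+1)%4]-P[i];print('  ',np.linalg.norm(d).round(4),np.degrees(np.arctan2(d[1],d[0])).round(2))
cv2.imwrite('pics/w6b.png',cv2.resize(im[...,::-1],(800,600),interpolation=cv2.INTER_CUBIC))
E
```

```text
13.7667 [ 0.44125391 -0.0603095   0.23269249] 13.413213020248374
[259.96660118 168.35918204]
7461.0 [[376, 143], [451, 159], [413, 257], [344, 243]]
[ 0.6213 -0.0634]
   0.0963 1.74
   0.1361 -88.47
   0.0971 -178.85
   0.1351 91.21
13230.0 [[307, 92], [302, 237], [218, 237], [211, 92]]
[ 0.4418 -0.0614]
   0.1819 -76.18
   0.1113 -166.59
   0.1819 103.79
   0.1112 13.42
```

>>> {"name": "jog_arm", "arguments": {
  "deltas": [
    [-1,[0,-0.002,-0.08],[0,0,0]],
    [-1,[0,-0.002,-0.17],[0,0,0]],
    [-1,[0,-0.002,-0.26],[0,0,0]],
    [-1,[0,-0.002,-0.35],[0,0,0]],
    [-1,[0,-0.002,-0.43],[0,0,0]],
    [-1,[0,-0.002,-0.48],[0,0,0]],
    [-1,[0,-0.002,-0.5],[0,0,0]],
    [-1,[0,-0.002,-0.51],[0,0,0]],
    [-0.5,[0,-0.002,-0.51],[0,0,0]],
    [0,[0,-0.002,-0.51],[0,0,0]],
    [0.5,[0,-0.002,-0.51],[0,0,0]],
    [1,[0,-0.002,-0.51],[0,0,0]]
  ],
  "squeeze": 70
}}

```text
t: 14.82
tool_pos: [0.4428, -0.0618, 0.031]
tool_rot: [1.944, 2.464, 0.002]
contact_force: [0.1, 0.2, -0.3]
opening: 0.0388
grip_force: 0.0
```

>>> {"name": "jog_arm", "arguments": {
  "deltas": [
    [1,[0,0,0],[0,0,0]],
    [1,[0,0,0],[0,0,0]],
    [1,[0,0,0],[0,0,0]],
    [1,[0,0,0],[0,0,0]],
    [1,[0,0,0],[0,0,0]],
    [1,[0,0,0],[0,0,0]]
  ]
}}

```text
t: 15.32
tool_pos: [0.4422, -0.0618, 0.0304]
tool_rot: [1.945, 2.465, 0.001]
contact_force: [-1.4, 0.3, 6.3]
opening: 0.0147
grip_force: 69.5
```

>>> {"name": "jog_arm", "arguments": {
  "deltas": [
    [1,[0,0,0.03],[0,0,0]],
    [1,[0,0,0.08],[0,0,0]],
    [1,[0,0,0.15],[0,0,0]],
    [1,[0,0,0.23],[0,0,0]],
    [1,[0,0,0.29],[0,0,0]],
    [1,[0.01,0.03,0.3],[0,0,-0.01]],
    [1,[0.03,0.1,0.3],[0,0,-0.03]],
    [1,[0.05,0.18,0.3],[0,0,-0.05]],
    [1,[0.08,0.26,0.3],[0,0,-0.07]],
    [1,[0.1,0.34,0.3],[0,0,-0.09]],
    [1,[0.12,0.42,0.3],[0,0,-0.11]],
    [1,[0.14,0.5,0.3],[0,0,-0.13]]
  ]
}}

```text
t: 16.32
tool_pos: [0.4966, 0.14, 0.1481]
tool_rot: [-2.408, -2.016, 0.003]
contact_force: [0.7, -1.5, -2.8]
opening: 0.0146
grip_force: 68.8
```

>>> {"name": "jog_arm", "arguments": {
  "deltas": [
    [1,[0.02,0.06,0],[0,0,-0.01]],
    [1,[0.04,0.11,0],[0,0,-0.015]],
    [1,[0.05,0.15,0],[0,0,-0.019]],
    [1,[0.06,0.18,0],[0,0,-0.019]],
    [1,[0.06,0.186,0],[0,0,-0.019]],
    [1,[0.06,0.186,0],[0,0,-0.019]],
    [1,[0.06,0.186,0],[0,0,-0.019]]
  ]
}}

```text
t: 16.9
tool_pos: [0.5209, 0.2121, 0.1487]
tool_rot: [-2.465, -1.947, 0.002]
contact_force: [-0.4, 0.3, -2.3]
opening: 0.0147
grip_force: 68.7
```

```bash
python3 - <<'E'
from h import *
import pickle
from scipy.spatial.transform import Rotation as Ro
o=ctrl.get_obs();R=Ro.from_rotvec(o['tool_rot']).as_matrix();print(o['t'],o['tool_pos'],np.degrees(np.arctan2(R[1,1],R[0,1])),o['opening'],o['contact_force'])
cal=ctrl.get_calibration('wrist');pickle.dump((cal,o),open('pics/w7.pkl','wb'))
im=save('wrist','w7')
cv2.imwrite('pics/w7b.png',cv2.resize(im[...,::-1],(800,600),interpolation=cv2.INTER_CUBIC))
E
```

```text
16.9 [0.52088071 0.21214708 0.14872238] -13.388128323299556 0.014745393022281417 [-0.38192723  0.27871089 -2.25227953]
```

View pics/w7b.png

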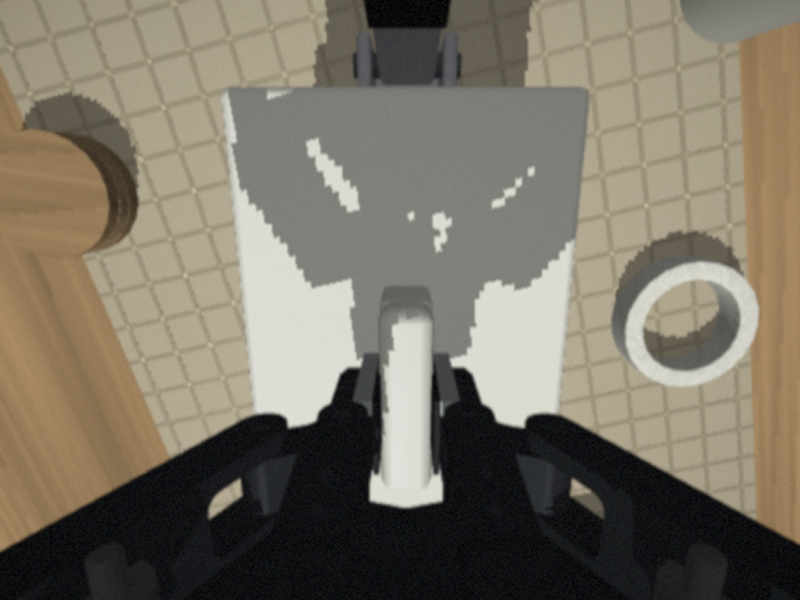

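The lid is held level over the box. Its +y corners are at (224,88) and (587,89), and the side edges run down to (254,410) and (556,425).

```bash
python3 - <<'E'
from h import *
import pickle
cal,o=pickle.load(open('pics/w7.pkl','rb'))
a=np.radians(-13.35);X=np.array([np.cos(a),np.sin(a)]);Y=np.array([-X[1],X[0]]);t=o['tool_pos'];b=np.array([.5225,.213])
for px in((224,88),(587,89),(254,410),(556,425)):
    p=ray('wrist',np.array(px)*.64,t[2]-.0084,cal)[:2]-t[:2];print(np.round([p@X*1e3,p@Y*1e3],1))
d=b-t[:2];print('box rel TCP',d@X*1e3,d@Y*1e3)
E
```

```text
[-55.2  92.7]
[56.1 92.4]
[-55.9 -17.1]
[ 56.8 -23.4]
box rel TCP 1.3785952122243743 1.203764443898369
```

>>> {"name": "jog_arm", "arguments": {
  "deltas": [
    [1,[0.003,0.003,-0.02],[0,0,0]],
    [1,[0.003,0.003,-0.06],[0,0,0]],
    [1,[0.003,0.003,-0.1],[0,0,0]],
    [1,[0.003,0.003,-0.12],[0,0,0]],
    [1,[0.003,0.003,-0.135],[0,0,0]],
    [1,[0.003,0.003,-0.145],[0,0,0]],
    [1,[0.003,0.003,-0.155],[0,0,0]],
    [1,[0.003,0.003,-0.165],[0,0,0]],
    [1,[0.003,0.003,-0.17],[0,0,0]],
    [1,[0.003,0.003,-0.17],[0,0,0]]
  ]
}}

```text
t: 17.78
tool_pos: [0.5225, 0.2141, 0.0812]
tool_rot: [-2.465, -1.948, 0.0]
contact_force: [-0.6, 0.2, -3.3]
opening: 0.0147
grip_force: 68.6
```

>>> {"name": "jog_arm", "arguments": {
  "deltas": [
    [1,[0,0,-0.004],[0,0,0]],
    [1,[0,0,-0.008],[0,0,0]],
    [1,[0,0,-0.011],[0,0,0]],
    [1,[0,0,-0.013],[0,0,0]],
    [1,[0,0,-0.013],[0,0,0]],
    [1,[0,0,-0.013],[0,0,0]]
  ]
}}

```text
t: 18.28
tool_pos: [0.5227, 0.2141, 0.0765]
tool_rot: [2.465, 1.947, 0.0]
contact_force: [-1.1, -0.6, 0.4]
opening: 0.0143
grip_force: 69.1
```

>>> {"name": "jog_arm", "arguments": {
  "deltas": [
    [1,[0,0,-0.002],[0,0,0]],
    [1,[0,0,-0.003],[0,0,0]],
    [1,[0,0,-0.003],[0,0,0]]
  ]
}}

```text
t: 18.53
tool_pos: [0.5227, 0.2142, 0.0764]
tool_rot: [-2.465, -1.948, 0.001]
contact_force: [-6.1, -2.0, 7.4]
opening: 0.0147
grip_force: 70.1
```

>>> {"name": "jog_arm", "arguments": {
  "deltas": [
    [0.6,[0,0,0],[0,0,0]],
    [0.3,[0,0,0],[0,0,0]],
    [0,[0,0,0],[0,0,0]],
    [0,[0,0,0],[0,0,0]],
    [0,[0,0,0],[0,0,0]],
    [0,[0,0,0.05],[0,0,0]],
    [0,[0,0,0.12],[0,0,0]],
    [0,[0,0,0.2],[0,0,0]],
    [0,[0,0,0.3],[0,0,0]],
    [1,[0,0,0.38],[0,0,0]],
    [1,[0,0,0.38],[0,0,0]],
    [1,[0,0,0.38],[0,0,0]]
  ]
}}

```text
t: 19.53
tool_pos: [0.5242, 0.2145, 0.2302]
tool_rot: [2.463, 1.946, 0.009]
contact_force: [-1.1, 0.0, -1.6]
opening: 0.0067
grip_force: 0.0
```

```bash
python3 - <<'E'
from h import *
import pickle
from scipy.spatial.transform import Rotation as Ro
o=ctrl.get_obs();R=Ro.from_rotvec(o['tool_rot']).as_matrix();print(o['t'],o['tool_pos'],np.degrees(np.arctan2(R[1,1],R[0,1])),o['opening'],np.round(o['q'],2))
cal=ctrl.get_calibration('wrist');pickle.dump((cal,o),open('pics/w8.pkl','wb'))
im=save('wrist','w8');s=save('scene','s8')
A=cv2.resize(im[...,::-1],(480,360),interpolation=cv2.INTER_CUBIC);B=cv2.resize(s[230:350,255:365,::-1],(320,349),interpolation=cv2.INTER_CUBIC)
q=np.zeros((360,800,3),np.uint8);q[:,:480]=A;q[:349,480:]=B;cv2.imwrite('pics/w8b.png',q)
E
```

```text
19.5333 [0.52415599 0.2145114  0.23023075] -13.37864689921944 0.006716248538290548 [ 0.26 -0.09  1.76 -0.    1.47  0.49]
```

View pics/w8b.png

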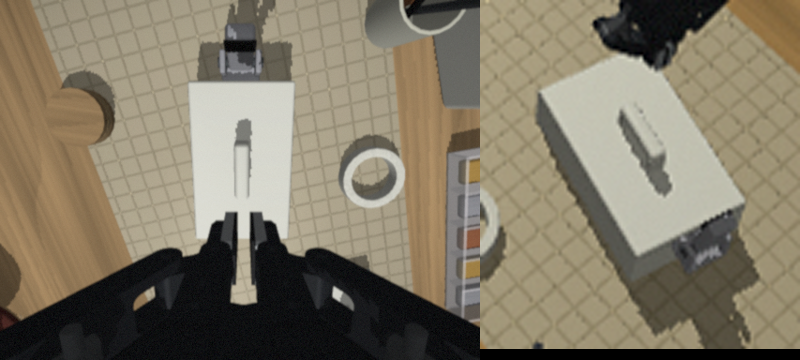

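The lid sits flush in both the wrist and scene views, and the clamp still stands upright beyond the +y end. I'll bring the closed fingers round behind the clamp.

>>> {"name": "jog_arm", "arguments": {
  "deltas": [
    [1,[0.02,0.08,0],[0,0,0]],
    [1,[0.04,0.16,0],[0,0,0]],
    [1,[0.06,0.25,0],[0,0,0]],
    [1,[0.08,0.34,0],[0,0,0]],
    [1,[0.1,0.42,0],[0,0,0]],
    [1,[0.106,0.448,0],[0,0,0]],
    [1,[0.106,0.448,0],[0,0,0]],
    [1,[0.106,0.448,-0.08],[0,0,0]],
    [1,[0.106,0.448,-0.16],[0,0,0]],
    [1,[0.106,0.448,-0.24],[0,0,0]],
    [1,[0.106,0.448,-0.275],[0,0,0]],
    [1,[0.106,0.448,-0.275],[0,0,0]]
  ]
}}

```text
t: 20.63
tool_pos: [0.5615, 0.3902, 0.1103]
tool_rot: [-2.465, -1.945, 0.018]
contact_force: [0.2, 0.4, 0.6]
opening: 0.0002
grip_force: 0.0
```

>>> {"name": "jog_arm", "arguments": {
  "deltas": [
    [1,[0,0,0],[0,0,0]],
    [1,[0,0,0],[0,0,0]]
  ]
}}

```text
t: 20.8
tool_pos: [0.5662, 0.3934, 0.1193]
tool_rot: [2.465, 1.947, 0.005]
contact_force: [0.6, 0.6, 0.3]
opening: 0.0004
grip_force: 0.0
```

```bash
cat > bf.py <<'E'
from h import *
a=np.radians(-13.35);X=np.array([np.cos(a),np.sin(a)]);Y=np.array([-X[1],X[0]])
o=ctrl.get_obs();d=o['tool_pos'][:2]-[.5225,.213];print(o['t'],'box frame',d@X,d@Y,o['tool_pos'][2],o['contact_force'])
E
python3 bf.py
```

```text
20.8 box frame 0.0008401443622638166 0.18560549114877048 0.11928423326786343 [0.59962461 0.5554577  0.3080658 ]
```

>>> {"name": "jog_arm", "arguments": {
  "deltas": [
    [1,[-0.008,-0.03,0],[0,0,0]],
    [1,[-0.014,-0.06,0],[0,0,0]],
    [1,[-0.021,-0.09,0],[0,0,0]],
    [1,[-0.027,-0.115,0.003],[0,0,0]],
    [1,[-0.032,-0.134,0.004],[0,0,0]],
    [1,[-0.036,-0.15,0.004],[0,0,0]],
    [1,[-0.039,-0.164,0.004],[0,0,0]],
    [1,[-0.043,-0.18,0.002],[0,0,0]],
    [1,[-0.046,-0.194,-0.002],[0,0,0]],
    [1,[-0.05,-0.21,-0.008],[0,0,0]],
    [1,[-0.053,-0.224,-0.016],[0,0,0]],
    [1,[-0.053,-0.224,-0.016],[0,0,0]]
  ]
}}

```text
t: 21.8
tool_pos: [0.543, 0.3021, 0.1089]
tool_rot: [2.465, 1.947, -0.004]
contact_force: [0.6, -0.3, 0.8]
opening: -0.0001
grip_force: 0.2
```

```bash
python3 bf.py
```

```text
21.8 box frame -0.0006578573480773734 0.09139428331479692 0.10892528704407589 [ 0.62007335 -0.283006    0.76982421]
```

>>> {"name": "jog_arm", "arguments": {
  "deltas": [
    [1,[-0.003,-0.014,-0.01],[0,0,0]],
    [1,[-0.006,-0.027,-0.021],[0,0,0]],
    [1,[-0.009,-0.038,-0.034],[0,0,0]],
    [1,[-0.012,-0.048,-0.046],[0,0,0]],
    [1,[-0.014,-0.057,-0.058],[0,0,0]],
    [1,[-0.015,-0.063,-0.065],[0,0,0]],
    [1,[-0.015,-0.063,-0.068],[0,0,0]],
    [1,[-0.015,-0.063,-0.068],[0,0,0]]
  ]
}}

```text
t: 22.47
tool_pos: [0.5371, 0.2776, 0.0824]
tool_rot: [2.465, 1.947, -0.004]
contact_force: [-0.0, 0.4, 0.9]
opening: 0.0001
grip_force: 0.0
```

```bash
python3 bf.py
```

```text
22.4667 box frame -0.0006934590356370987 0.06624649591836988 0.08242393680291159 [-8.40171441e-04  4.24008666e-01  8.59191879e-01]
```

>>> {"name": "jog_arm", "arguments": {
  "deltas": [
    [1,[0,0,-0.003],[0,0,0]],
    [1,[0,0,-0.006],[0,0,0]],
    [1,[0,0,-0.006],[0,0,0]]
  ]
}}

```text
t: 22.72
tool_pos: [0.5375, 0.2779, 0.0822]
tool_rot: [2.464, 1.948, -0.004]
contact_force: [-5.5, -3.8, 9.2]
opening: -0.0
grip_force: 4.6
```

```bash
python3 - <<'E'
from bf import *
k=ctrl.get_calibration('scene');im=save('scene','s9');c=np.array([.5225,.213])
# grey level sampled along the clamp's closed line (z=.0825) and at its raised place
for y in (.05,.06,.075,.085,.095,.105):
    for x in(-.02,0,.02):
        u,v=proj('scene',[*(c+x*X+y*Y),.0825 if x==0 else .068]);print(y,x,im[int(round(v)),int(round(u))],end=' ')
    print()
E
```

```text
22.7167 box frame -0.00041693574547031325 0.06663706630271476 0.08220466392578761 [-5.51224934 -3.83728285  9.21994686]
0.05 -0.02 [16 17 20] 0.05 0 [15 17 17] 0.05 0.02 [29 30 31] 
0.06 -0.02 [53 55 55] 0.06 0 [17 17 17] 0.06 0.02 [192 193 177] 
0.075 -0.02 [194 192 177] 0.075 0 [53 55 52] 0.075 0.02 [194 193 178] 
0.085 -0.02 [194 192 177] 0.085 0 [76 75 77] 0.085 0.02 [193 193 178] 
0.095 -0.02 [100 100  89] 0.095 0 [73 74 75] 0.095 0.02 [102 102  94] 
0.105 -0.02 [70 70 71] 0.105 0 [73 75 76] 0.105 0.02 [33 34 33]
```

Contact at z = 0.082 m with 9 N matches the closed clamp height. I'll press a little more and then withdraw straight up.

>>> {"name": "jog_arm", "arguments": {
  "deltas": [
    [1,[0,0,-0.003],[0,0,0]],
    [1,[0,0,-0.005],[0,0,0]],
    [1,[0,0,-0.005],[0,0,0]],
    [1,[0,0,-0.005],[0,0,0]]
  ]
}}

```text
t: 23.1
tool_pos: [0.5375, 0.2779, 0.0821]
tool_rot: [2.464, 1.948, -0.005]
contact_force: [-10.0, -5.9, 17.6]
opening: 0.0001
grip_force: 9.0
```

>>> {"name": "jog_arm", "arguments": {
  "deltas": [
    [1,[0,0,0.03],[0,0,0]],
    [1,[0,0,0.1],[0,0,0]],
    [1,[0,-0.02,0.19],[0,0,0]],
    [1,[0,-0.06,0.28],[0,0,0]],
    [1,[-0.05,-0.14,0.36],[0,0,0]],
    [1,[-0.1,-0.2,0.42],[0,0,0]],
    [1,[-0.15,-0.28,0.45],[0,0,0]],
    [1,[-0.2,-0.35,0.45],[0,0,0]],
    [1,[-0.2,-0.35,0.45],[0,0,0]],
    [1,[-0.2,-0.35,0.45],[0,0,0]]
  ]
}}

```text
t: 23.93
tool_pos: [0.4573, 0.1376, 0.2594]
tool_rot: [2.466, 1.944, 0.003]
contact_force: [-0.3, -0.1, 0.1]
opening: -0.0001
grip_force: 0.0
```

```bash
python3 - <<'E'
from bf import *
cal=ctrl.get_calibration('wrist');im=save('wrist','w10');s=save('scene','s10');t=save('top','t10');c=np.array([.5225,.213])
g=lambda i,cam,p,cl=None:(lambda uv:i[int(round(uv[1])),int(round(uv[0]))].mean().round() if 0<=uv[1]<383 and 0<=uv[0]<511 else -1)(proj(cam,p,cl))
for y in(.03,.036,.04,.044,.048,.055,.07,.085):
    print(y,[[g(i,n,[*(c+x*X+y*Y),.0825],cl) for x in(-.02,0,.02)] for i,n,cl in((im,'wrist',cal),(s,'scene',None))])
# lid plate rectangle at z=.068 and other objects' movement in top view
for n,i,cl in(('wrist',im,cal),('scene',s,None)):
    hsv=cv2.cvtColor(i,cv2.COLOR_RGB2HSV);m=((hsv[...,1]<35)&(hsv[...,2]>150)).astype(np.uint8)*255
    for k in cv2.findContours(m,0,1)[0]:
        if cv2.contourArea(k)<1500: continue
        h=cv2.boxPoints(cv2.minAreaRect(k));a=cv2.approxPolyDP(cv2.convexHull(k),6,True)[:,0]
        P=np.array([ray(n,p,.068,cl)[:2]-c for p in a]);
        if abs(P.mean(0)).max()<.05: print(n,np.round([(p@X*1e3,p@Y*1e3) for p in P]).tolist())
t0=np.load('pics/t0.npy').astype(int);d=(abs(t.astype(int)-t0).max(2)>40).astype(np.uint8)
print([cv2.boundingRect(k) for k in cv2.findContours(d,0,1)[0] if cv2.contourArea(k)>30])
E
```

```text
23.9333 box frame -0.04603824062884402 -0.08845346052694297 0.25938108154790845 [-0.34861046 -0.12992625  0.06984438]
0.03 [[np.float64(205.0), np.float64(202.0), np.float64(205.0)], [np.float64(189.0), np.float64(97.0), np.float64(191.0)]]
0.036 [[np.float64(207.0), np.float64(120.0), np.float64(204.0)], [np.float64(188.0), np.float64(103.0), np.float64(188.0)]]
0.04 [[np.float64(206.0), np.float64(117.0), np.float64(204.0)], [np.float64(188.0), np.float64(177.0), np.float64(194.0)]]
0.044 [[np.float64(206.0), np.float64(118.0), np.float64(203.0)], [np.float64(187.0), np.float64(176.0), np.float64(193.0)]]
0.048 [[np.float64(207.0), np.float64(155.0), np.float64(203.0)], [np.float64(188.0), np.float64(141.0), np.float64(191.0)]]
0.055 [[np.float64(191.0), np.float64(156.0), np.float64(202.0)], [np.float64(190.0), np.float64(140.0), np.float64(190.0)]]
0.07 [[np.float64(118.0), np.float64(153.0), np.float64(199.0)], [np.float64(104.0), np.float64(138.0), np.float64(190.0)]]
0.085 [[-1, -1, -1], [np.float64(104.0), np.float64(76.0), np.float64(191.0)]]
wrist [[57.0, 88.0], [57.0, -89.0], [-58.0, -91.0], [-58.0, 89.0]]
scene [[-52.0, -88.0], [-54.0, 91.0], [57.0, 93.0], [57.0, -87.0]]
[(18, 375, 50, 9), (209, 371, 22, 13), (154, 369, 21, 15), (210, 363, 37, 12), (148, 306, 39, 14), (0, 295, 10, 48), (226, 203, 21, 8), (204, 194, 11, 40), (324, 167, 22, 19), (150, 162, 29, 44), (7, 139, 148, 245)]
```

The clamp tip is at y ≈ 45 mm, where it should be when closed. The lid is centred and flush, the bystanders haven't moved and nothing is touching the arm, so I'm handing in.

```bash
python3 -c "
from station import ctrl
print(ctrl.finish_job())"
```

```text
the job is handed in; nothing more can be done
None
```

The job is handed in after about 24 s of the 67 s allowed: the tray lies in the cradle, the box's own lid is on flush, and the clamp is pressed fully down on it.

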